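# Square up the price cards and hold the spring clamp open over them

## Robot

A 6-joint arm with a two-finger parallel gripper is mounted at the origin on a cart in front of the work surface, level with it; the furniture and walls round the work are solid. World frame = base frame: x ahead of the robot, y to its left, z up, the work surface at z = 0. Lengths are in m, angles in rad, forces in N, time in s.
With the tool pointing down it reaches from about 0.35 to 0.975 m from the base axis. Payload 4.9 kg.
Tool frame: the origin (TCP) lies on the centre line of the jaws, within the pads' length; the fingertips stand ctrl.tcp_to_tips ahead of it and the grasp point (between the pads) lies 3 mm ahead of it (ctrl.tcp_to_tips is the distance from the TCP to the fingertips, in m); z points along the fingers, y is the direction in which the jaws open and shut (so a half turn about z gives the same grasp; the last joint's range is limited). The gripper opens to 85 mm and grips with 20 to 120 N. Pads are 22 mm wide; open, the fingers measure 114 mm over their backs; the gripper's body (76 mm by 85 mm) begins 54 mm behind the grasp point. The pads swing forward as they close: fully open they stand 13 mm farther back than shut.
Start: joints at [-1.414, 0.053, 1.613, -0, 1.476, -0.119], TCP at [0.17, -0.601, 0.231] pointing down, gripper open.
Joint ranges: [-3.01, 3.01], [-1.01, 2.22], [0.06, 2.58], [-1.02, 4.17], [0.09, 2.62], [-3.14, 3.14]. Speed limits (rad/s): [2.57, 2.57, 3.14, 3.14, 3.14, 3.14].

## Interface

Orientations are given as a rotation vector (axis times angle).
In Python, from station import ctrl, vision gives the robot as it stands.
- The arm moves only by the tool jog_arm, never from a script. Its argument "deltas" is a list of rows, each a list of 7 numbers: the turn, a rotation vector about the tool's x, y, z in rad, then the shift along the tool's x, y, z in cm, then the opening, from 0 (shut) to 1 (fully open). A call has 1 to 12 rows; each row shifts and turns the commanded pose from where the row before left it, along the tool's axes as they then stand; what a row does not reach is not made up. A row lasts 1/12 s, in which the tool goes at most 41.7 mm and 7.16 degrees, less where a joint would pass 70% of its speed; a pose out of reach is approached as far as the arm can. A call with a gripper value outside its range is refused whole. The fingers move at their own pace and stop on an object; "grip_force" is the grip in N (left out, the last holds). Time passes only in rows, so rows that do not move let the fingers close. It gives the time, the measured TCP pose, the force and the opening at its end, in the units of the state.
- ctrl.get_obs(): the state, without advancing time (a new reading comes with each control period).
- vision.get_image(name): name is "scene" or "top"; returns (picture, depth): 400x640x3 uint8, red, green, blue; 400x640 float32, m along the optical axis (not along the pixel's ray), 0 where there is no reading.
- vision.calibration(name): a dict with "fx", "fy", "cx", "cy" (pixels), "dist" ([k1, k2, p1, p2, k3] as OpenCV has them; the pictures are not rectified), "rvec" (rotation vector, rad) and "tvec" (3), from world to camera coordinates, as OpenCV has them. Camera axes: x right, y down, z forward; pixel columns grow to the right and rows downward; lengths in m; the calibration is good to about 2 mm. A picture is of the moment at which its call begins. calibration takes no time and is no camera call.
- ctrl.finish_job(): hands the job in, once; it reports no verdict.
The state is a dict: "t": time; "q": joint angles; "dq": joint speeds; "effort": joint torques, N m; "tool_pos": TCP position; "tool_rot": TCP orientation; "contact_force": force on the tool from outside, world axes, zero at the start; "wrist_torque": the same for the moment, N m; "opening": finger opening in m.
Only numpy, scipy, OpenCV 4.12 (cv2) and the standard library are available. Lean on these libraries where they do the work, as an engineer would, in place of code of your own. Each camera call takes 0.05 s, during which the arm holds its last target. There are 200 camera calls.

## Task

Tap the three price cards standing in the slotted wooden stand together until their side edges line up, leaving them standing in the slot. Then take the spring clamp off the rim of the soap tray, and squeezing its handles, hold it wide open astride the middle of the pack's top edge: jaws well down over the edge, one on each side and clear of the cards, so that I can slip one more card in before it closes. Finish while still holding the clamp open there, and leave the other things on the counter alone.

Things in the scene. Friction and masses are not known exactly. Their poses are not given: they have to be found in the camera images.
- stand: fixed wooden card stand, 56 mm (its x) by 110 mm (its y), 32 mm high, with a slot 14 mm wide along its y through the middle, open at both ends and on top, slot floor 8 mm above the counter; origin on the counter under its centre. Stand and tray may be either one on the left and the other on the right
- card_front: stiff white-faced price card with brown board edges, 4 mm thick (its x), 52 mm wide (its y), 84 mm tall (its z), 16 g, loose, standing on its short edge in the stand's slot; origin at the middle of its lower edge; the card in the stand's -x side of the slot. The cards are alike; each starts pushed up to 9 mm to one side or the other
- card_mid: stiff white-faced price card with brown board edges, 4 mm thick (its x), 52 mm wide (its y), 84 mm tall (its z), 16 g, loose, standing on its short edge in the stand's slot; origin at the middle of its lower edge; the card in the middle. The cards are alike; each starts pushed up to 9 mm to one side or the other
- card_back: stiff white-faced price card with brown board edges, 4 mm thick (its x), 52 mm wide (its y), 84 mm tall (its z), 16 g, loose, standing on its short edge in the stand's slot; origin at the middle of its lower edge; the card in the stand's +x side of the slot. The cards are alike; each starts pushed up to 9 mm to one side or the other
- card_front_top (a point): middle of the top edge of card_front, 84 mm above its lower edge, 92 mm above the counter; axes as the card's
- card_mid_top (a point): middle of the top edge of card_mid, 84 mm above its lower edge, 92 mm above the counter; axes as the card's
- card_back_top (a point): middle of the top edge of card_back, 84 mm above its lower edge, 92 mm above the counter; axes as the card's
- tray: fixed open wooden tray, 120 mm (its x) by 150 mm (its y), 60 mm high, walls 6 mm thick, two soap bars inside; origin on the counter under its centre. The clamp sits on the rim of its -x wall, which lies 57 mm from the origin
- clamp: steel spring clamp, black rubber ends, 0.09 kg, 110 mm tall, 60 mm across handles, 26 mm along the pin. Two like levers, each with handle and jaw on one side: squeezing the handles along x opens the jaws. Sits jaws down on the tray's -x wall. Origin on the pivot pin (along y), 87 mm above the counter, jaws to 25 mm below the rim. This body is the -x lever; its axes lean with it as it turns
- clamp_lever (a joint): angle between the levers, rad: 0 clamped on the 6 mm wall, -0.12 shut, 0.72 fully open (a stop); each lever turns half when squeezed evenly. A spring shuts it: 5 N on each handle end starts it, 12 N opens it fully. Fully open the jaw tips gape about 42 mm, handles 23 mm across; at 0.40 they gape 27 mm, handles 40 mm
- clamp_jaw_near (a point): lower inner edge, mid-width, of the jaw pad (6 mm thick, 26 mm wide, 14 mm high) of body clamp's lever, 52 mm below the pivot with the clamp at rest
- clamp_jaw_far (a point): the same point of the other lever's jaw pad (+x side of the clamp)
- clamp_handle_near (a point): centre of the rounded end (12 mm diameter, 24 mm long along y) of body clamp's handle, 48 mm above the pivot and 24 mm to its -x at rest, 135 mm above the counter on the tray; squeeze here. Squeezed fully, the handle ends rise about 5 mm from the pivot
- clamp_handle_far (a point): the same point of the other handle, on its +x side
- tray_soap_a: paper-wrapped soap bar 48 x 48 x 26 mm lying in the tray; leave alone; origin under its centre
- tray_soap_b: second soap bar in the tray; leave alone; origin under its centre
- receipt_book: blue receipt book 143 x 102 x 14 mm; leave alone; origin under its centre
- calculator: pocket calculator 120 x 74 x 15 mm; leave alone; origin under its centre
- marker: felt marker 132 x 17 x 16 mm; leave alone; origin under its centre
- tape_roll: roll of packing tape, 93 mm across, 24 mm high; leave alone; origin under its centre
- stamp: wooden hand stamp 68 mm high; leave alone; origin under its centre
- honey_dipper: wooden honey dipper 159 mm long; leave alone; origin under its centre

How it is judged:
By the outcome, as a careful person would: the job done as asked, in the order asked, and still so for the second after the job is handed in, while the arm keeps its last pose, push and grip.
It also fails if it takes over 51 s, if anything falls off the work surface, if the arm or the gripper's body presses on something with over 40 N, if the wrist force passes 120 N, or if a joint passes its speed limit or range.

## Working session

There is one attempt and no reset: what is moved stays moved. The work goes in short steps, Python scripts to look and compute and a tool call to move; the robot and the scene stay as the last step left them, time stands still between calls to the robot, and variables do not carry over. Pictures are saved under pics/ and viewed, about 8 in all and at most 12, crops included, and the job is handed in when it is done.

Besides the shell and the picture viewer there is one more tool, called after "Request:" by a JSON object that holds its "name" and its "arguments", one argument or row to a line. jog_arm: Moves the arm, as the interface text tells. Its arguments: {"type":"object","properties":{"deltas":{"type":"array"},"grip_force":{"type":"number"}},"required":["deltas"]}

```bash
mkdir -p pics; ls; cat > h.py <<'E'
import numpy as np, cv2
from station import ctrl, vision
R=lambda v: cv2.Rodrigues(np.array(v,float))[0]
def cam(n):
    c=vision.calibration(n); K=np.array([[c['fx'],0,c['cx']],[0,c['fy'],c['cy']],[0,0,1.]])
    return K,np.array(c['dist'],float),R(c['rvec']),np.array(c['tvec'],float).ravel(),np.array(c['rvec'],float)
def grab(n,tag=None):
    im,d=vision.get_image(n); np.savez('last_%s.npz'%n,im=im,d=d)
    if tag: cv2.imwrite('pics/%s.png'%tag,im[:,:,::-1])
    return im,d
def load(n):
    z=np.load('last_%s.npz'%n); return z['im'],z['d']
def cloud(n,d):
    K,D,Rm,t,_=cam(n); h,w=d.shape
    uv=np.stack(np.meshgrid(np.arange(w),np.arange(h)),-1).reshape(-1,1,2).astype(float)
    p=cv2.undistortPoints(uv,K,D).reshape(h,w,2)
    P=np.dstack([p[...,0]*d,p[...,1]*d,d])
    W=(P-t)@Rm; W[d<=0]=np.nan
    return W
def proj(n,X):
    K,D,Rm,t,rv=cam(n); return cv2.projectPoints(np.array(X,float).reshape(-1,3),rv,t,K,D)[0].reshape(-1,2)
def ray(n,u,v,z):
    K,D,Rm,t,_=cam(n); p=cv2.undistortPoints(np.array([[[u,v]]],float),K,D).ravel()
    o=-Rm.T@t; r=Rm.T@np.array([p[0],p[1],1]); return o+r*(z-o[2])/r[2]
E
python3 - <<'E'
from h import *
for n in('scene','top'):
    grab(n,n+'0'); K,D,Rm,t,_=cam(n); print(n,-Rm.T@t,Rm[2],K[0,0])
o=ctrl.get_obs(); print(o['tool_pos'],o['tool_rot'],o['opening'],ctrl.tcp_to_tips,o['t'])
E
```

```text
pics
scene [0.09185659 0.42490668 0.75636554] [ 0.54467114 -0.39850285 -0.73792197] 410.15991098383415
top [0.33649442 0.08002795 1.13735927] [ 0.20422291  0.02586534 -0.97858264] 406.771665459953
[ 0.17010845 -0.60082585  0.22958724] [-3.10992393e+00 -4.31599620e-01  3.63224962e-05] 0.08541620291485942 0.022 0.1
```

View pics/scene0.png

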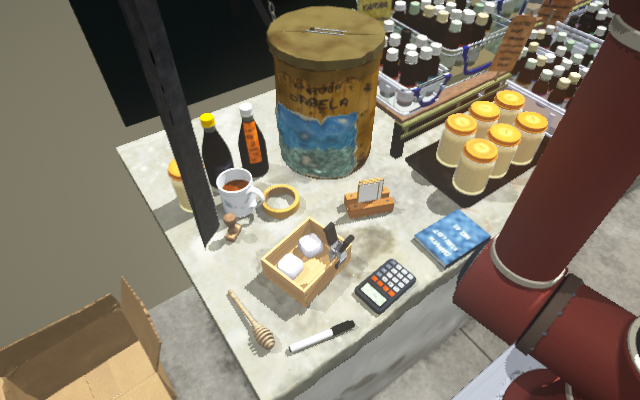

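View pics/top0.png

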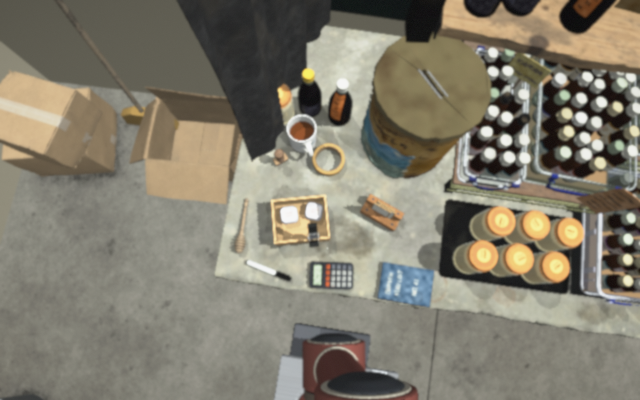

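Scene picture: tray at about (307,262) with the clamp on its robot-side wall (338,245), stand with white cards at (370,195). Top picture: tray (300,220), clamp (313,235), stand (382,212).

```bash
python3 - <<'E'
from h import *
import itertools
im,d=load('scene'); it,dt=load('top')
z=lambda i,x,y,w,h,s: cv2.resize(i[y:y+h,x:x+w],None,fx=s,fy=s,interpolation=cv2.INTER_CUBIC)
a=z(im,335,165,70,60,5.7); b=z(im,255,205,105,100,4); 
c=z(it,355,185,55,55,6); e=z(it,262,188,75,75,5)
H=500
C=np.zeros((600,800,3),np.uint8)
def put(i,x,y):
    i=i[:600-y,:800-x]; C[y:y+i.shape[0],x:x+i.shape[1]]=i
put(cv2.resize(a,(350,300)),0,0); put(cv2.resize(b,(420,300)),360,0); put(cv2.resize(c,(295,295)),0,304); put(cv2.resize(e,(295,295)),360,304)
cv2.imwrite('pics/crop1.png',C[:,:,::-1])
def rect(P):
    r=cv2.minAreaRect((P[:,:2]*1000).astype(np.float32)); return np.round(r[0],1),np.round(r[1],1),round(r[2],1),len(P)
for n,D,bs,bt in(('scene',d,(335,165,70,60),(255,205,105,100)),('top',dt,(355,185,55,55),(262,188,75,75))):
    W=cloud(n,D)
    x,y,w,h=bs;P=W[y:y+h,x:x+w].reshape(-1,3)
    for lo,hi in((.027,.037),(.05,.1),(.085,.1)): print(n,'stand',lo,rect(P[(P[:,2]>lo)&(P[:,2]<hi)]))
    x,y,w,h=bt;P=W[y:y+h,x:x+w].reshape(-1,3)
    for lo,hi in((.054,.065),(.08,.15),(.12,.15)):
        Q=P[(P[:,2]>lo)&(P[:,2]<hi)]; print(n,'tray',lo,rect(Q),Q.mean(0).round(4))
E
```

```text
scene stand 0.027 (array([609.6, -67.7]), array([111.6, 139. ]), 69.1, 571)
scene stand 0.05 (array([624.1, -45.6]), array([137. ,  60.5]), 7.8, 404)
scene stand 0.085 (array([573.1, -52.1]), array([63.2, 16.1]), 72.0, 129)
scene tray 0.054 (array([508.1, 164.4]), array([133.4, 151.7]), 14.1, 673) [0.5114 0.1812 0.058 ]
scene tray 0.08 (array([466.6, 122.8]), array([59.7, 28.7]), 11.1, 479) [0.4685 0.1252 0.1144]
scene tray 0.12 (array([466.6, 122.3]), array([59.6, 24.2]), 14.8, 215) [0.468  0.1242 0.1341]
top stand 0.027 (array([571.3, -54.5]), array([109.7,  57.3]), 67.5, 481)
top stand 0.05 (array([571.4, -53.4]), array([63.7, 14.2]), 67.3, 187)
top stand 0.085 (array([572.1, -52.7]), array([61.9, 13.5]), 67.3, 109)
top tray 0.054 (array([512.9, 165.7]), array([121.1, 150. ]), 14.2, 440) [0.5144 0.1687 0.0591]
top tray 0.08 (array([464.6, 122.7]), array([60.2, 28.7]), 9.5, 218) [0.4676 0.1222 0.1184]
top tray 0.12 (array([465.4, 121.7]), array([59.9, 23. ]), 14.8, 114) [0.4672 0.1219 0.1363]
```

View pics/crop1.png

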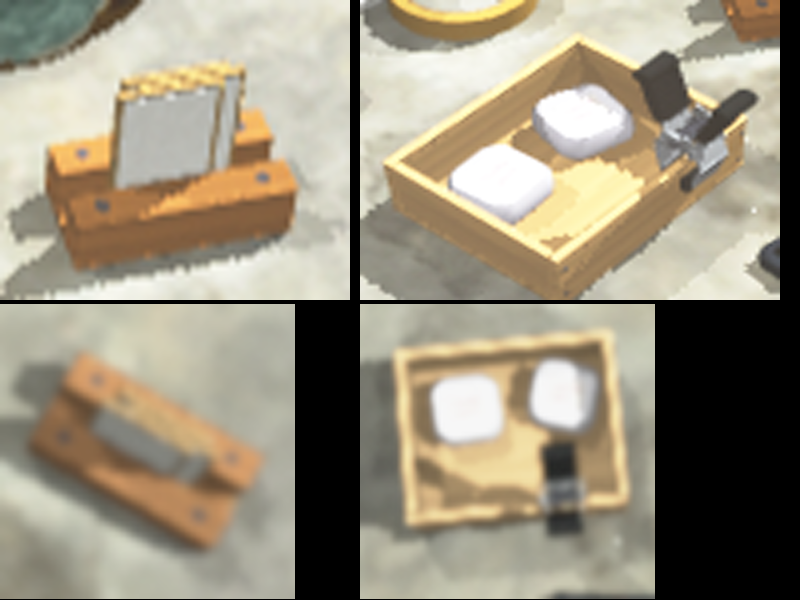

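Composite shows the cards offset along the slot, mid and back ones shifted to the right, and the clamp upright on the near wall. The top-camera fits give stand (0.571,-0.054) with its slot along 67.5°, tray yaw 14.2°, and clamp (0.465,0.122).

```bash
cat >> h.py <<'E'
def plan(pos,yaw_x_deg):
    o=ctrl.get_obs(); T=R(o['tool_rot']); G=R([0,0,np.radians(yaw_x_deg)])@np.diag([1,-1,-1.])
    rv=cv2.Rodrigues(T.T@G)[0].ravel(); dp=np.array(pos)-o['tool_pos']
    print('t',round(o['t'],2),'pos',np.round(o['tool_pos'],4),'turn(tool) rad',rv.round(4),'deg',np.degrees(rv).round(1))
    print('shift cm in current axes',(T.T@dp*100).round(2),' in turned axes',(G.T@dp*100).round(2),'open',round(o['opening'],4),'F',np.round(o['contact_force'],1))
E
python3 - <<'E'
from h import *
plan([.5714,-.054,.19],-22.5)
for n in('top','scene'):
    im,d=load(n); W=cloud(n,d).reshape(-1,3); W=W[np.isfinite(W).all(1)]
    print(n)
    for x in np.arange(.1,.85,.05):
        print('%.2f'%x,[int(1000*np.max(q[:,2])) if len(q:=W[(abs(W[:,0]-x-.025)<.025)&(abs(W[:,1]-y-.025)<.025)]) else -1 for y in np.arange(-.65,.35,.05)])
E
```

```text
t 0.1 pos [ 0.1701 -0.6008  0.2296] turn(tool) rad [-1.900e-03  4.000e-04  6.685e-01] deg [-0.1  0.  38.3]
shift cm in current axes [ 53.5  -41.68   4.05]  in turned axes [ 16.15 -65.88   3.96] open 0.0854 F [ 0.2  0.1 -0.9]
top
0.10 [-887, -888, -885, -882, -884, -887, -883, -878, -884, 3, 3, 1, -1, -789, 292, 5, 5, -882, -888, -886]
0.15 [-888, -888, -888, -885, -890, -887, -887, -888, -889, -793, -790, -790, 275, -792, 484, -787, -791, -886, -887, -887]
0.20 [-889, -888, -883, -886, -886, -887, -886, -888, -889, -886, -882, -882, 716, 719, 707, 259, -882, -885, -889, -887]
0.25 [-888, -886, -885, -889, -887, -887, -887, -887, -890, -885, -886, -886, 693, 694, -889, -888, -887, -886, -885, -885]
0.30 [3, 4, 3, 2, 4, 1, 5, 4, 17, 18, 17, 16, 4, 15, 18, 14, 15, 3, 5, 6]
0.35 [5, 4, 6, 4, 5, 5, 5, 5, 18, 18, 21, 19, 13, 19, 22, 19, 19, 19, 19, 18]
0.40 [107, 20, 127, 128, 127, 117, 130, 127, 20, 18, 18, 20, 5, 19, 19, 142, 63, 64, 5, 33]
0.45 [106, 15, 130, 130, 130, 130, 131, 130, 19, 6, 5, 5, 6, 6, 64, 142, 63, 63, 6, 22]
0.50 [106, 129, 130, 129, 130, 130, 130, 129, 19, 5, 5, 35, 3
[... 1339 characters left out ...]
, 2, 61, 141, 61, 61, 3, 22]
0.50 [105, 126, 128, 128, 128, 128, 128, 129, 19, 2, 3, 34, 30, 3, 61, 59, 33, 60, 58, 15]
0.55 [105, 128, 129, 129, 129, 130, 129, 6, 17, 1, 33, 94, 93, 32, 60, 61, 61, 61, 58, 13]
0.60 [133, 318, 318, 145, 145, 149, 232, 231, 232, 3, 2, 2, 33, 2, 2, 1, 3, 2, 3, 2]
0.65 [269, 268, 313, 327, 328, 315, 291, 296, 297, 342, 343, 342, 342, 2, 25, 25, 73, 67, 261, 543]
0.70 [268, 308, 310, 328, 328, 318, 292, 283, 340, 342, 343, 342, 342, 341, 26, 26, 90, 90, 521, 362]
0.75 [269, 303, 309, 316, 321, 320, 286, 289, 342, 342, 342, 341, 342, 343, 2, 22, 91, 92, 58, 89]
0.80 [271, 295, 300, 310, 320, 320, 287, 3, 344, 341, 341, 345, 343, 345, 202, 202, 198, 185, 477, 125]
```

Request:
{"name": "jog_arm", "arguments": {
  "deltas": [
    [0, 0, 0, 2.97, -2.315, 0, 1],
    [0, 0, 0, 2.97, -2.315, 0, 1],
    [0, 0, 0, 2.97, -2.315, 0, 1],
    [0, 0, 0, 2.97, -2.315, 0, 1],
    [0, 0, 0, 2.97, -2.315, 0, 1],
    [0, 0, 0, 2.97, -2.315, 0, 1],
    [0, 0, 0, 2.97, -2.315, 0, 1],
    [0, 0, 0, 2.97, -2.315, 0, 1],
    [0, 0, 0, 2.97, -2.315, 0, 1],
    [0, 0, 0, 2.97, -2.315, 0, 1],
    [0, 0, 0, 2.97, -2.315, 0, 1],
    [0, 0, 0, 2.97, -2.315, 0, 1]
  ]
}}

```text
t: 1.1
tool_pos: [0.438, -0.2351, 0.2303]
tool_rot: [-3.112, -0.432, 0.0]
contact_force: [1.1, 0.2, 0.1]
opening: 0.0854
```

Request:
{"name": "jog_arm", "arguments": {
  "deltas": [
    [0, 0, 0, 2.97, -2.315, 0, 1],
    [0, 0, 0, 2.97, -2.315, 0, 1],
    [0, 0, 0, 2.97, -2.315, 0, 1],
    [0, 0, 0, 2.97, -2.315, 0, 1],
    [0, 0, 0, 2.97, -2.315, 0, 1],
    [0, 0, 0, 2.97, -2.315, 0, 1],
    [0, 0, 0.1114, 0, 0, 0, 1],
    [0, 0, 0.1114, 0, 0, 0, 1],
    [0, 0, 0.1114, 0, 0, 0, 1],
    [0, 0, 0.1114, 0, 0, 0, 1],
    [0, 0, 0.1114, 0, 0, 0, 1],
    [0, 0, 0.1114, 0, 0, 0, 1]
  ]
}}

```text
t: 2.1
tool_pos: [0.5708, -0.0547, 0.23]
tool_rot: [-3.08, 0.621, 0.002]
contact_force: [-0.5, -0.7, 0.2]
opening: 0.0852
```

```bash
python3 - <<'E'
from h import *
plan([.5718,-.0535,.066],-22.5); print(ctrl.get_obs()['q'])
E
```

```text
t 2.1 pos [ 0.5708 -0.0547  0.23  ] turn(tool) rad [ 0.0002  0.0012 -0.0052] deg [ 0.   0.1 -0.3]
shift cm in current axes [ 0.07 -0.15 16.4 ]  in turned axes [ 0.05 -0.14 16.4 ] open 0.0852 F [-0.5 -0.7  0.2]
[-2.25218861e-01 -6.83084599e-02  1.73439177e+00 -9.43501560e-06
  1.47671164e+00  1.74351717e+00]
```

Request:
{"name": "jog_arm", "arguments": {
  "deltas": [
    [0, 0, -0.005, 0.05, -0.14, 2.9, 1],
    [0, 0, 0, 0, 0, 3, 1],
    [0, 0, 0, 0, 0, 3, 1],
    [0, 0, 0, 0, 0, 2.5, 1],
    [0, 0, 0, 0, 0, 2, 1],
    [0, 0, 0, 0, 0, 1.5, 1],
    [0, 0, 0, 0, 0, 1, 1],
    [0, 0, 0, 0, 0, 0.5, 1],
    [0, 0, 0, 0, 0, 0, 1]
  ]
}}

```text
t: 2.85
tool_pos: [0.5713, -0.0535, 0.0654]
tool_rot: [-3.083, 0.605, 0.004]
contact_force: [-0.0, 0.6, 0.1]
opening: 0.0855
```

```bash
python3 - <<'E'
from h import *
plan([.5718,-.0535,.066],-22.5)
z=lambda i,x,y,w,h: cv2.resize(i[y:y+h,x:x+w],(400,400),interpolation=cv2.INTER_CUBIC)
a,_=grab('scene'); b,_=grab('top')
cv2.imwrite('pics/c2.png',np.hstack([z(a,325,145,90,90),z(b,345,175,70,70)])[:,:,::-1])
E
```

```text
t 2.85 pos [ 0.5713 -0.0535  0.0654] turn(tool) rad [0.0004 0.0023 0.0051] deg [0.  0.1 0.3]
shift cm in current axes [ 0.05 -0.02 -0.06]  in turned axes [ 0.05 -0.02 -0.06] open 0.0855 F [-0.   0.6  0.1]
```

View pics/c2.png

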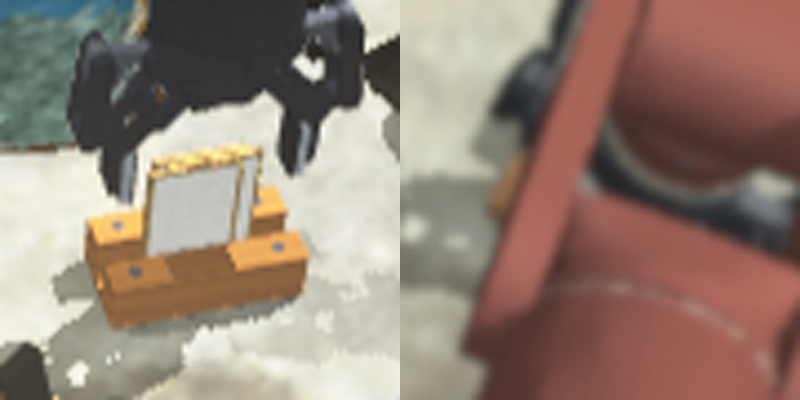

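The fingers straddle the cards at both ends (scene crop), with cards between them. I'll close gently.

Request:
{"name": "jog_arm", "arguments": {
  "deltas": [
    [0, 0, 0, 0, 0, 0, 0.9],
    [0, 0, 0, 0, 0, 0, 0.85],
    [0, 0, 0, 0, 0, 0, 0.8],
    [0, 0, 0, 0, 0, 0, 0.77],
    [0, 0, 0, 0, 0, 0, 0.74],
    [0, 0, 0, 0, 0, 0, 0.71],
    [0, 0, 0, 0, 0, 0, 0.68],
    [0, 0, 0, 0, 0, 0, 0.66],
    [0, 0, 0, 0, 0, 0, 0.64],
    [0, 0, 0, 0, 0, 0, 0.62],
    [0, 0, 0, 0, 0, 0, 0.6],
    [0, 0, 0, 0, 0, 0, 0.58]
  ],
  "grip_force": 20
}}

```text
t: 3.95
tool_pos: [0.5723, -0.0537, 0.0669]
tool_rot: [-3.083, 0.605, -0.0]
contact_force: [0.5, 0.5, 1.2]
opening: 0.0526
```

Request:
{"name": "jog_arm", "arguments": {
  "deltas": [
    [0, 0, 0, 0, 0, 0, 0.58],
    [0, 0, 0, 0, 0, 0, 0.57],
    [0, 0, 0, 0, 0, 0, 0.57],
    [0, 0, 0, 0, 0, 0, 0.57]
  ]
}}

```text
t: 4.28
tool_pos: [0.5722, -0.0537, 0.0669]
tool_rot: [-3.083, 0.605, -0.0]
contact_force: [0.4, 0.2, 3.0]
opening: 0.0523
```

```bash
python3 - <<'E'
from h import *
z=lambda i,x,y,w,h: cv2.resize(i[y:y+h,x:x+w],(400,400),interpolation=cv2.INTER_CUBIC)
a,_=grab('scene')
cv2.imwrite('pics/c3.png',z(a,335,155,70,70)[:,:,::-1])
E
```

```text
(no output)
```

View pics/c3.png

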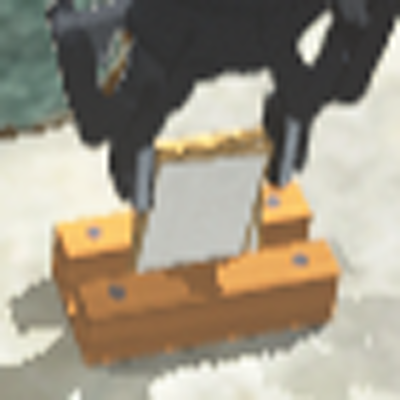

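Request:
{"name": "jog_arm", "arguments": {
  "deltas": [
    [0, 0, 0, 0, 0, 0, 0.61],
    [0, 0, 0, 0, 0, 0, 0.64],
    [0, 0, 0, 0, 0, 0, 0.68],
    [0, 0, 0, 0, 0, 0, 0.75],
    [0, 0, 0, 0, 0, 0, 0.85],
    [0, 0, 0, 0, 0, 0, 0.95],
    [0, 0, 0, 0, 0, 0, 1],
    [0, 0, 0, 0, 0, 0, 1],
    [0, 0, 0, 0, 0, -1, 1],
    [0, 0, 0, 0, 0, -2, 1],
    [0, 0, 0, 0, 0, -3, 1],
    [0, 0, 0, 0, 0, -3, 1]
  ]
}}

```text
t: 5.33
tool_pos: [0.5713, -0.0536, 0.1574]
tool_rot: [-3.083, 0.605, 0.003]
contact_force: [0.6, 1.0, 0.2]
opening: 0.0852
```

Request:
{"name": "jog_arm", "arguments": {
  "deltas": [
    [0, 0, 0, 0, 0, -3, 1],
    [0, 0, 0, 0, 0, -3, 1],
    [0, 0, 0, 0, 0, 0, 1]
  ]
}}

```text
t: 5.58
tool_pos: [0.5758, -0.0545, 0.2261]
tool_rot: [3.082, -0.605, 0.022]
contact_force: [0.2, -0.2, 1.3]
opening: 0.0857
```

```bash
python3 - <<'E'
from h import *
plan([.465,.1222,.22],104.2)
z=lambda i,x,y,w,h: cv2.resize(i[y:y+h,x:x+w],(500,500),interpolation=cv2.INTER_CUBIC)
a,d=grab('scene')
W=cloud('scene',d)[155:225,335:405].reshape(-1,3)
u=np.array([.383,.924]);n=np.array([.924,-.383])
for lo,hi in((.04,.06),(.06,.08),(.08,.1)):
  q=W[(W[:,2]>lo)&(W[:,2]<hi)][:,:2]-[.5714,-.054]; q=q[(abs(q@n)<.012)]; print(lo,(q@u).min().round(4),(q@u).max().round(4),(q@n).min().round(4),(q@n).max().round(4),len(q))
cv2.imwrite('pics/c4.png',z(a,345,165,55,55)[:,:,::-1])
E
```

```text
t 5.58 pos [ 0.5758 -0.0545  0.2261] turn(tool) rad [ 0.0138 -0.01   -2.2061] deg [   0.8   -0.6 -126.4]
shift cm in current axes [-16.94 -12.17   0.4 ]  in turned axes [19.85 -6.41  0.61] open 0.0857 F [ 0.2 -0.2  1.3]
0.04 -0.0296 0.0341 -0.0079 0.0034 139
0.06 -0.0293 0.0339 -0.0076 0.0013 149
0.08 -0.0289 0.033 -0.008 0.0092 171
```

View pics/c4.png

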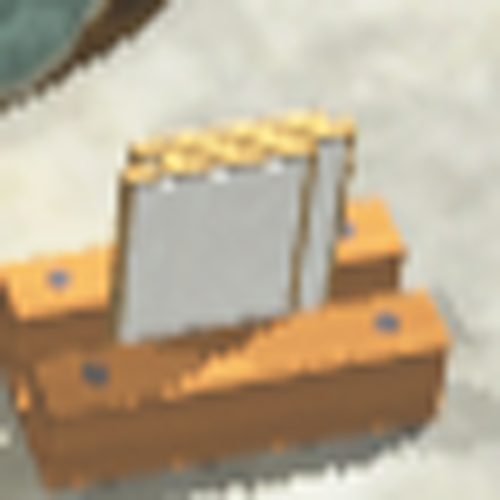

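Picture c4: after release the rear cards' right edges (355,130) again stick out past the front card's (315,150), so they are misaligned. I'll measure each card before acting.

```bash
python3 - <<'E'
from h import *
a,d=load('scene')
s0=cv2.imread('pics/scene0.png')[:,:,::-1]
df=np.abs(a.astype(int)-s0)[165:225,340:405].sum(2); print('diff>60 px near stand',(df>60).sum())
W=cloud('scene',d)[155:225,335:405].reshape(-1,3)
u=np.array([.383,.924]);n=np.array([.924,-.383])
q=W[(W[:,2]>.089)&(W[:,2]<.1)][:,:2]-[.5714,-.054]; U=q@u*1000;N=q@n*1000
for b in np.arange(-12,12,2):
    m=(N>=b)&(N<b+2)
    if m.any(): print(b,m.sum(),U[m].min().round(1),U[m].max().round(1))
z=lambda i,x,y,w,h: cv2.resize(i[y:y+h,x:x+w],(400,400),interpolation=cv2.INTER_NEAREST)
# predicted edges
for nn in(-6,-2,2,6):
    for uu in(-26,26):
        X=np.array([.5714,-.054])+(u*uu+n*nn)/1000; print(nn,uu,proj('scene',[*X,.092]).round(1),proj('scene',[*X,.034]).round(1))
cv2.imwrite('pics/c5.png',np.hstack([z(s0,350,170,45,45),z(a,350,170,45,45)])[:,:,::-1])
E
```

```text
diff>60 px near stand 10
-8 2 -5.4 10.7
-6 13 -1.6 29.2
-4 15 -16.8 31.0
-2 8 -17.3 32.8
0 15 -27.4 20.4
2 6 -26.0 12.9
4 14 -18.9 29.1
6 12 -22.5 26.0
8 1 -11.0 -11.0
-6 -26 [[383.3 180.6]] [[380.7 197.8]]
-6 26 [[361.6 184.2]] [[359.8 201.3]]
-2 -26 [[382.8 179.4]] [[380.1 196.6]]
-2 26 [[361.1 183. ]] [[359.4 200.1]]
2 -26 [[382.2 178.3]] [[379.6 195.4]]
2 26 [[360.6 181.8]] [[358.9 198.9]]
6 -26 [[381.7 177.1]] [[379.1 194.2]]
6 26 [[360.1 180.6]] [[358.4 197.7]]
```

View pics/c5.png

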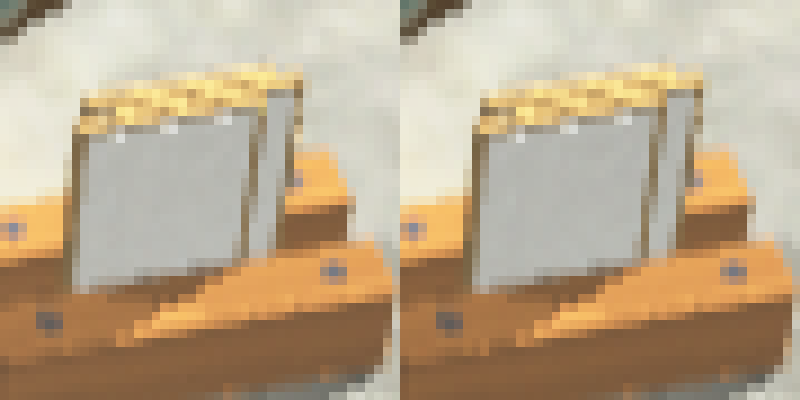

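```bash
python3 - <<'E'
from h import *
s0=cv2.imread('pics/scene0.png')[:,:,::-1].astype(int)
t0=cv2.imread('pics/top0.png')[:,:,::-1].astype(int)
a,d=load('scene'); print('c4 vs s0 whole-frame changed px',(np.abs(a-s0).sum(2)>60).sum())
p=proj('scene',[ctrl.get_obs()['tool_pos']]); print('TCP should appear at',p)
for i in range(2):
    a,d=grab('scene'); b,_=grab('top'); print(ctrl.get_obs()['t'],(np.abs(a-s0).sum(2)>60).sum(),(np.abs(b-t0).sum(2)>60).sum(), 'near stand',(np.abs(a-s0)[165:225,340:405].sum(2)>60).sum())
cv2.imwrite('pics/scene6.png',a[:,:,::-1])
E
```

```text
c4 vs s0 whole-frame changed px 54542
TCP should appear at [[376.42417672 134.67941194]]
5.7333 54929 24511 near stand 19
5.8333 55595 24466 near stand 18
```

View pics/scene6.png

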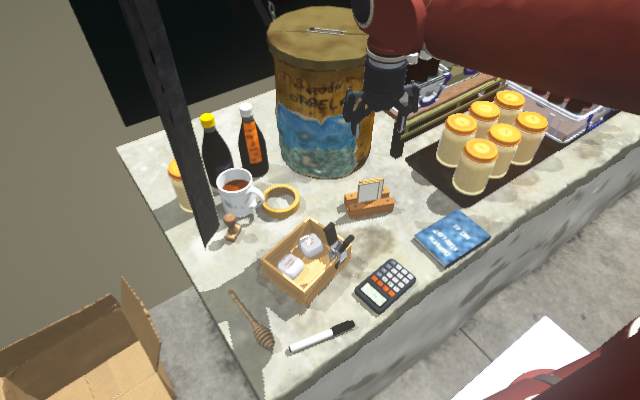

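The frame is live: the cards went back to their starting places. They were probably gripped high, so they tipped about their bottom corners and fell back on release. I'll check where the fingertips really are, so I can push lower.

```bash
python3 - <<'E'
from h import *
a,d=load('scene'); W=cloud('scene',d); o=ctrl.get_obs(); p=o['tool_pos']; print(p,ctrl.tcp_to_tips)
Q=W-p; u=np.array([.383,.924]);n=np.array([.924,-.383])
U=Q[...,:2]@u*1000;N=Q[...,:2]@n*1000;Z=Q[...,2]*1000
m=(abs(N)<25)&(abs(U)<75)&(Z>-60)&(Z<90)
for lo in range(-75,75,10):
    k=m&(U>=lo)&(U<lo+10)
    if k.sum()>3: print(lo,k.sum(),np.percentile(Z[k],[1,10,50]).round(1),N[k].mean().round(1))
E
```

```text
[ 0.57115525 -0.05353848  0.2150499 ] 0.022
-75 39 [62.2 65.5 74. ] -9.5
-65 102 [40.5 63.8 72.3] -2.2
-55 94 [21.3 27.5 52.9] -6.0
-45 139 [16.7 23.8 46.3] -2.8
-35 30 [74.3 76.6 83.1] -14.7
-25 16 [78.7 81.3 86.3] -12.2
-15 26 [75.8 77.3 84.2] -9.2
-5 26 [77.5 79.3 83.8] -9.5
5 28 [75.3 76.3 83. ] -9.2
15 11 [76.5 78.4 83.7] -12.0
25 48 [72.8 77.3 82.4] -4.6
35 124 [32.  63.1 79.9] -3.1
45 163 [17.6 26.  57.2] -6.2
55 82 [25.2 31.6 60.7] -6.3
65 105 [62.4 66.6 75.5] -5.0
```

Measured from the cloud, the open fingertips are about 17 mm behind the reported TCP, where the spec says ahead. So I had held the cards only by their tops. I'll go down so the tips pass just over the stand's shoulders.

Request:
{"name": "jog_arm", "arguments": {
  "deltas": [
    [0, 0, 0, 0, 0, 3, 1],
    [0, 0, 0, 0, 0, 3, 1],
    [0, 0, 0, 0, 0, 3, 1],
    [0, 0, 0, 0, 0, 3, 1],
    [0, 0, 0, 0, 0, 2.5, 1],
    [0, 0, 0, 0, 0, 1.5, 1],
    [0, 0, 0, 0, 0, 1, 1],
    [0, 0, 0, 0, 0, 0.8, 1],
    [0, 0, 0, 0, 0, 0.4, 1],
    [0, 0, 0, 0, 0, 0, 1]
  ]
}}

```text
t: 6.67
tool_pos: [0.5717, -0.0537, 0.034]
tool_rot: [-3.083, 0.605, 0.002]
contact_force: [0.4, 0.4, 0.2]
opening: 0.0856
```

```bash
python3 - <<'E'
from h import *
plan([.5716,-.0535,.031],-22.5)
a,d=grab('scene'); W=cloud('scene',d); p=ctrl.get_obs()['tool_pos']
Q=W-p; u=np.array([.383,.924]);n=np.array([.924,-.383])
U=Q[...,:2]@u*1000;N=Q[...,:2]@n*1000;Z=W[...,2]*1000
for lo in range(-60,60,5):
    k=(abs(N)<18)&(Z>20)&(Z<110)&(U>=lo)&(U<lo+5); b=k&(a.sum(2)<200)
    if b.sum()>2: print(lo,b.sum(),np.percentile(Z[b],[2,10,50]).round(1))
E
```

```text
t 6.67 pos [ 0.5717 -0.0537  0.034 ] turn(tool) rad [0.0002 0.0012 0.0051] deg [0.  0.1 0.3]
shift cm in current axes [-0.02 -0.01  0.3 ]  in turned axes [-0.02 -0.01  0.3 ] open 0.0856 F [0.4 0.4 0.2]
-60 15 [92.5 94.  99.1]
-55 22 [65.9 69.5 96.3]
-50 16 [92.6 93.7 98.2]
-45 56 [51.2 55.6 74.2]
-40 3 [97.4 97.6 98.8]
30 4 [107.2 107.5 108.5]
40 18 [ 95.1  96.8 102.9]
45 24 [ 93.   95.2 101.6]
50 40 [58.  63.5 93.7]
55 26 [64.2 67.1 86.7]
```

Request:
{"name": "jog_arm", "arguments": {
  "deltas": [
    [0, 0, 0, 0, 0, 0.4, 0.95],
    [0, 0, 0, 0, 0, 0, 0.87],
    [0, 0, 0, 0, 0, 0, 0.8],
    [0, 0, 0, 0, 0, 0, 0.76],
    [0, 0, 0, 0, 0, 0, 0.73],
    [0, 0, 0, 0, 0, 0, 0.71],
    [0, 0, 0, 0, 0, 0, 0.69],
    [0, 0, 0, 0, 0, 0, 0.67],
    [0, 0, 0, 0, 0, 0, 0.65],
    [0, 0, 0, 0, 0, 0, 0.63],
    [0, 0, 0, 0, 0, 0, 0.61],
    [0, 0, 0, 0, 0, 0, 0.6]
  ],
  "grip_force": 20
}}

```text
t: 7.72
tool_pos: [0.5724, -0.0538, 0.031]
tool_rot: [3.083, -0.605, 0.001]
contact_force: [0.4, 0.1, 4.3]
opening: 0.0518
```

Request:
{"name": "jog_arm", "arguments": {
  "deltas": [
    [0, 0, 0, 0, 0, 0, 0.59],
    [0, 0, 0, 0, 0, 0, 0.58],
    [0, 0, 0, 0, 0, 0, 0.58],
    [0, 0, 0, 0, 0, 0, 0.58]
  ]
}}

```text
t: 8.05
tool_pos: [0.5724, -0.0539, 0.0311]
tool_rot: [3.083, -0.605, 0.001]
contact_force: [-0.5, 0.2, 5.0]
opening: 0.0517
```

```bash
python3 - <<'E'
from h import *
z=lambda i,x,y,w,h: cv2.resize(i[y:y+h,x:x+w],(400,400),interpolation=cv2.INTER_CUBIC)
a,_=grab('scene'); plan([.5716,-.0535,.031],-22.5)
cv2.imwrite('pics/c7.png',z(a,340,160,60,60)[:,:,::-1])
E
```

```text
t 8.1 pos [ 0.5724 -0.0539  0.031 ] turn(tool) rad [-0.     -0.0006  0.0051] deg [-0.  -0.   0.3]
shift cm in current axes [-0.09 -0.    0.  ]  in turned axes [-0.09 -0.    0.  ] open 0.0515 F [0.9 0.5 5.5]
```

View pics/c7.png

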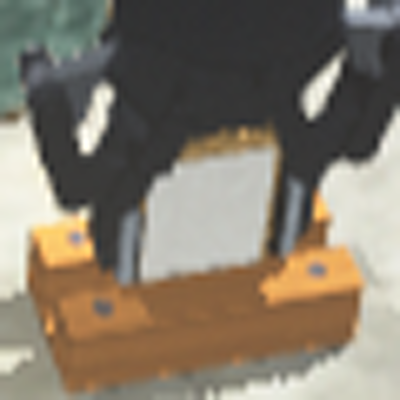

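Request:
{"name": "jog_arm", "arguments": {
  "deltas": [
    [0, 0, 0, 0, 0, 0, 0.61],
    [0, 0, 0, 0, 0, 0, 0.64],
    [0, 0, 0, 0, 0, 0, 0.68],
    [0, 0, 0, 0, 0, 0, 0.75],
    [0, 0, 0, 0, 0, 0, 0.85],
    [0, 0, 0, 0, 0, 0, 0.95],
    [0, 0, 0, 0, 0, 0, 1],
    [0, 0, 0, 0, 0, -1, 1],
    [0, 0, 0, 0, 0, -2, 1],
    [0, 0, 0, 0, 0, -3, 1],
    [0, 0, 0, 0, 0, -3, 1],
    [0, 0, 0, 0, 0, -3, 1]
  ]
}}

```text
t: 9.1
tool_pos: [0.5719, -0.0537, 0.1526]
tool_rot: [3.083, -0.605, 0.0]
contact_force: [-0.5, -0.0, 0.5]
opening: 0.0855
```

Request:
{"name": "jog_arm", "arguments": {
  "deltas": [
    [0, 0, 0, 0, 0, -3, 1],
    [0, 0, 0, 0, 0, -3, 1],
    [0, 0, 0, 0, 0, 0, 1],
    [0, 0, 0, 0, 0, 0, 1]
  ]
}}

```text
t: 9.43
tool_pos: [0.5737, -0.0541, 0.2146]
tool_rot: [3.083, -0.605, 0.01]
contact_force: [0.4, -0.1, -0.8]
opening: 0.0854
```

```bash
cat >> h.py <<'E'
def cards():
    a,d=grab('scene'); s=a[170:215,350:395].astype(int)
    W=cloud('scene',d)[155:225,335:405].reshape(-1,3)
    u=np.array([.383,.924]);n=np.array([.924,-.383])
    for lo,hi in((.04,.06),(.06,.08),(.085,.1)):
        q=W[(W[:,2]>lo)&(W[:,2]<hi)][:,:2]-[.5714,-.054]; U=q@u*1000;N=q@n*1000; k=abs(N)<12; print(lo,'U',U[k].min().round(1),U[k].max().round(1),'N',N[k].min().round(1),N[k].max().round(1))
    for v in range(176,198,3):
        r=a[v,355:392].astype(int); print(v,''.join('W' if x.min()>130 and x.max()-x.min()<35 else('y' if x[0]-x[2]>60 and x[0]>170 else('b' if x[0]-x[2]>25 and x[0]<170 else '.')) for x in r))
E
python3 - <<'E'
from h import *
cards(); plan([.465,.1222,.24],104.2)
a,_=load('scene'); s=a[165:215,345:395]; cv2.imwrite('pics/c8.png',cv2.resize(s,(500,500),interpolation=cv2.INTER_NEAREST)[:,:,::-1])
E
```

```text
0.04 U -24.3 27.6 N -6.9 8.4
0.06 U -23.5 27.8 N -7.1 8.8
0.085 U -23.8 27.8 N -7.2 10.3
176 WWWWWWWWWWWWWWWWWWWWWWWWW.WWWWWWWWWWW
179 WWWWWW.....yyyyyyyyyyyyyyyy.WWWWWWWWW
182 WWWW.byyyyyyyyyyyyyyb..WWWb.WWWWWWWWW
185 WWWWbbbbWWWWWWWWWWWWWWWWWWbWWWWWWWWWW
188 WWWWbbbWWWWWWWWWWWWWWWWWWWyyyyyyyWWWW
191 ...ybbbWWWWWWWWWWWWWWWWWWbyyyyyyyy.WW
194 yyyybbbWWWWWWWWWWWWWWWWWWbbbbbbbbb.WW
197 yyybbbWWWWWWWWWWWWWWWWWWbbbbbbbyyyyyy
t 9.48 pos [ 0.5724 -0.0538  0.212 ] turn(tool) rad [ 2.0000e-03 -1.4000e-03 -2.2062e+00] deg [ 1.000e-01 -1.000e-01 -1.264e+02]
shift cm in current axes [-16.59 -12.23  -2.83]  in turned axes [19.7 -6.1 -2.8] open 0.0853 F [-0.6  0.7 -0.6]
```

View pics/c8.png

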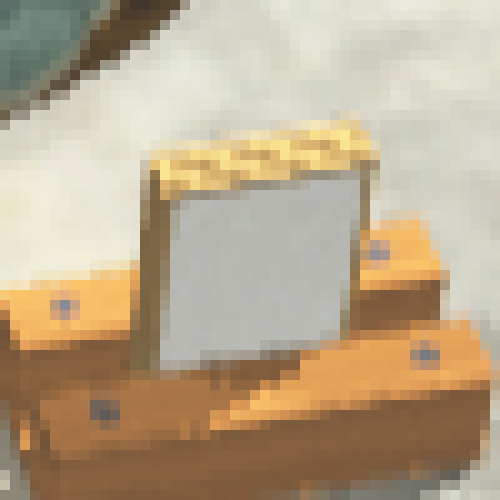

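Cards now aligned: the cloud span is 51.5 mm at all heights, the face runs x 160–360 in the crop, and all three left edges are flush. Next, the clamp.

Request:
{"name": "jog_arm", "arguments": {
  "deltas": [
    [0, 0, 0, -2.77, -2.04, -0.2, 1],
    [0, 0, 0, -2.77, -2.04, -0.2, 1],
    [0, 0, 0, -2.77, -2.04, -0.2, 1],
    [0, 0, 0, -2.77, -2.04, -0.2, 1],
    [0, 0, 0, -2.77, -2.04, -0.2, 1],
    [0, 0, 0, -2.77, -2.04, 0, 1],
    [0, 0, -0.1226, 0, 0, 0, 1],
    [0, 0, -0.1226, 0, 0, 0, 1],
    [0, 0, -0.1226, 0, 0, 0, 1],
    [0, 0, -0.1226, 0, 0, 0, 1],
    [0, 0, -0.1226, 0, 0, 0, 1],
    [0, 0, -0.1226, 0, 0, 0, 1]
  ]
}}

```text
t: 10.48
tool_pos: [0.4633, 0.1224, 0.2184]
tool_rot: [-3.092, -0.553, 0.006]
contact_force: [-0.0, 0.7, 0.2]
opening: 0.0857
```

Request:
{"name": "jog_arm", "arguments": {
  "deltas": [
    [0, 0, -0.1226, 0, 0, 0, 1],
    [0, 0, -0.1226, 0, 0, 0, 1],
    [0, 0, -0.1226, 0, 0, 0, 1],
    [0, 0, -0.1226, 0, 0, 0, 1],
    [0, 0, -0.1226, 0, 0, 0, 1],
    [0, 0, -0.1226, 0, 0, 0, 1],
    [0, 0, -0.1226, 0, 0, 0, 1],
    [0, 0, -0.1226, 0, 0, 0, 1],
    [0, 0, -0.1226, 0, 0, 0, 1],
    [0, 0, -0.1226, 0, 0, 0, 1],
    [0, 0, -0.1226, 0, 0, 0, 1],
    [0, 0, -0.1226, 0, 0, 0, 1]
  ]
}}

```text
t: 11.48
tool_pos: [0.4633, 0.1223, 0.2184]
tool_rot: [-1.92, -2.483, 0.004]
contact_force: [0.6, -0.2, -0.5]
opening: 0.0852
```

```bash
python3 - <<'E'
from h import *
plan([.465,.1222,.114],104.2)
E
```

```text
t 11.48 pos [0.4633 0.1223 0.2184] turn(tool) rad [-0.0041 -0.0006  0.0067] deg [-0.2 -0.   0.4]
shift cm in current axes [-0.06  0.2  10.44]  in turned axes [-0.05  0.16 10.44] open 0.0852 F [ 0.6 -0.2 -0.5]
```

Request:
{"name": "jog_arm", "arguments": {
  "deltas": [
    [0, 0, 0.007, -0.06, 0.18, 2, 1],
    [0, 0, 0, 0, 0, 2.5, 1],
    [0, 0, 0, 0, 0, 2.2, 1],
    [0, 0, 0, 0, 0, 1.7, 1],
    [0, 0, 0, 0, 0, 1.2, 1],
    [0, 0, 0, 0, 0, 0.8, 1],
    [0, 0, 0, 0, 0, 0, 1],
    [0, 0, 0, 0, 0, 0, 1]
  ]
}}

```text
t: 12.15
tool_pos: [0.4663, 0.1223, 0.1165]
tool_rot: [-1.937, -2.472, 0.001]
contact_force: [1.5, 0.0, 0.0]
opening: 0.0852
```

```bash
python3 - <<'E'
from h import *
plan([.465,.1222,.114],104.2)
a,d=grab('scene')
s=a[200:290,285:390]; cv2.imwrite('pics/c9.png',cv2.resize(s,(700,600),interpolation=cv2.INTER_CUBIC)[:,:,::-1])
E
```

```text
t 12.15 pos [0.4663 0.1223 0.1165] turn(tool) rad [-0.0008 -0.0001 -0.0064] deg [-0.  -0.  -0.4]
shift cm in current axes [ 0.02 -0.12  0.25]  in turned axes [ 0.02 -0.12  0.25] open 0.0852 F [1.5 0.  0. ]
```

View pics/c9.png

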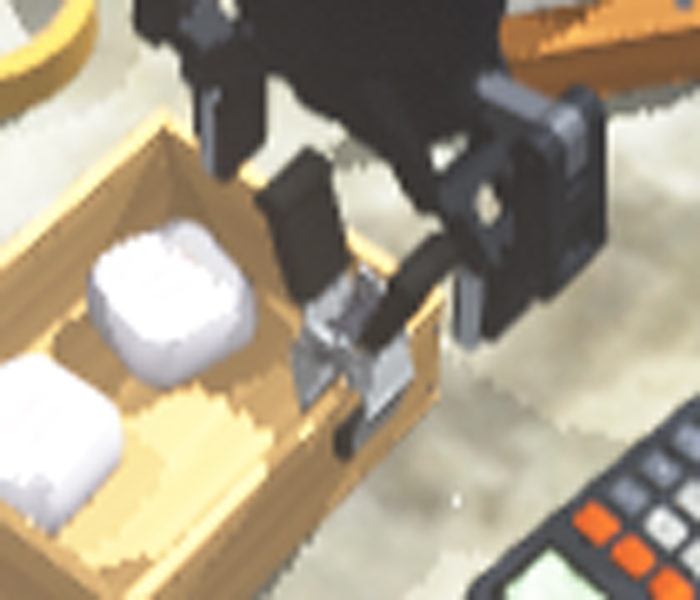

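Both handles are between the fingers, far handle (315,155) and near handle (440,245). Lowering slightly and squeezing.

Request:
{"name": "jog_arm", "arguments": {
  "deltas": [
    [0, 0, -0.006, 0, -0.1, 0.4, 1],
    [0, 0, 0, 0, 0, 0, 0.9],
    [0, 0, 0, 0, 0, 0, 0.8],
    [0, 0, 0, 0, 0, 0, 0.72],
    [0, 0, 0, 0, 0, 0, 0.65],
    [0, 0, 0, 0, 0, 0, 0.58],
    [0, 0, 0, 0, 0, -0.1, 0.5],
    [0, 0, 0, 0, 0, -0.1, 0.42],
    [0, 0, 0, 0, 0, -0.1, 0.35],
    [0, 0, 0, 0, 0, -0.1, 0.28],
    [0, 0, 0, 0, 0, -0.1, 0.22],
    [0, 0, 0, 0, 0, 0, 0.2]
  ],
  "grip_force": 40
}}

```text
t: 13.2
tool_pos: [0.4656, 0.1221, 0.118]
tool_rot: [1.93, 2.478, 0.001]
contact_force: [1.0, -0.1, -1.5]
opening: 0.0208
```

Request:
{"name": "jog_arm", "arguments": {
  "deltas": [
    [0, 0, 0, 0, 0, 0, 0.2],
    [0, 0, 0, 0, 0, 0, 0.2],
    [0, 0, 0, 0, 0, 0, 0.2]
  ]
}}

```text
t: 13.45
tool_pos: [0.4654, 0.122, 0.1177]
tool_rot: [-1.93, -2.479, 0.0]
contact_force: [0.3, -0.1, -1.2]
opening: 0.0208
```

```bash
python3 - <<'E'
from h import *
plan([.465,.1222,.117],104.2)
a,d=grab('scene')
s=a[200:290,285:390]; cv2.imwrite('pics/c10.png',cv2.resize(s,(700,600),interpolation=cv2.INTER_CUBIC)[:,:,::-1])
E
```

```text
t 13.45 pos [0.4654 0.122  0.1177] turn(tool) rad [-0.0001 -0.     -0.0004] deg [-0. -0. -0.]
shift cm in current axes [ 0.03 -0.03  0.07]  in turned axes [ 0.03 -0.03  0.07] open 0.0208 F [ 0.3 -0.1 -1.2]
```

View pics/c10.png

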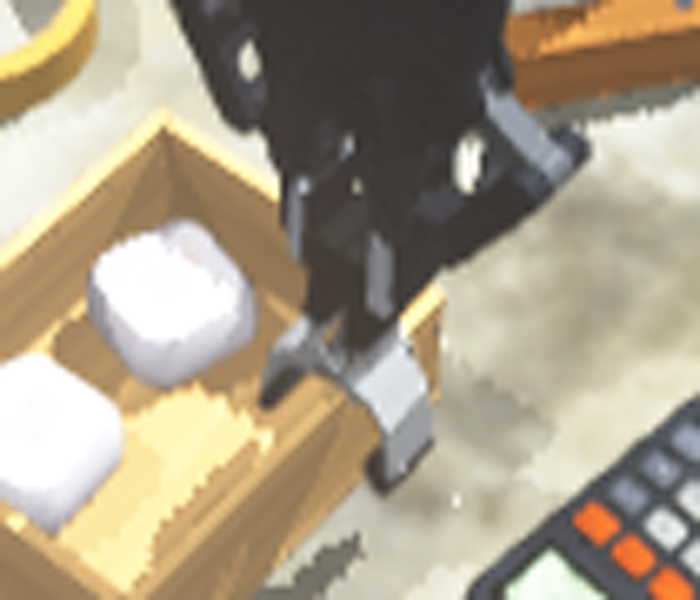

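The clamp is squeezed wide open over the wall, with jaw tips at (275,395) and (390,480). This is my 12th view, so later checks are numeric. Lifting.

Request:
{"name": "jog_arm", "arguments": {
  "deltas": [
    [0, 0, 0, 0, 0, -0.5, 0.2],
    [0, 0, 0, 0, 0, -1, 0.2],
    [0, 0, 0, 0, 0, -1.5, 0.2],
    [0, 0, 0, 0, 0, -2, 0.2],
    [0, 0, 0, 0, 0, -2, 0.2],
    [0, 0, 0, 0, 0, -2, 0.2],
    [0, 0, 0, 0, 0, -1, 0.2],
    [0, 0, 0, 0, 0, -0.5, 0.2],
    [0, 0, 0, 0, 0, 0, 0.2],
    [0, 0, 0, 0, 0, 0, 0.2]
  ]
}}

```text
t: 14.33
tool_pos: [0.4651, 0.122, 0.2221]
tool_rot: [-1.93, -2.478, 0.001]
contact_force: [0.1, -0.2, -1.0]
opening: 0.0211
```

```bash
cat >> h.py <<'E'
def clampview(yaw,lo=-120,hi=40,step=10,cams=('scene','top')):
    o=ctrl.get_obs(); p=o['tool_pos']; c,s=np.cos(np.radians(yaw)),np.sin(np.radians(yaw))
    for n in cams:
        a,d=grab(n); Q=(cloud(n,d)-p)*1000
        X=Q[...,0]*c+Q[...,1]*s; Y=-Q[...,0]*s+Q[...,1]*c; Z=Q[...,2]
        for z0 in range(lo,hi,step):
            k=(abs(X)<45)&(abs(Y)<22)&(Z>=z0)&(Z<z0+step)
            if k.sum()>2: print(n,z0,k.sum(),'X',X[k].min().round(1),X[k].max().round(1),'Y',Y[k].min().round(1),Y[k].max().round(1),'hist',np.histogram(X[k],np.arange(-45,46,6))[0])
E
python3 - <<'E'
from h import *
clampview(14.2); plan([.572,-.0533,.222],67.5)
E
```

```text
scene -90 27 X -23.8 26.6 Y -12.5 12.9 hist [ 0  0  0 16  5  0  0  0  0  0  0  6  0  0  0]
scene -80 79 X -23.9 27.8 Y -11.4 12.6 hist [ 0  0  0 28 12  2  0  0  0  0 11 24  2  0  0]
scene -70 42 X -22.5 25.5 Y -12.5 10.7 hist [ 0  0  0 27  5  0  0  0  0  0  0 10  0  0  0]
scene -60 59 X -22.2 24.8 Y -11.7 10.6 hist [ 0  0  0  8 41  2  0  0  0  0  2  6  0  0  0]
scene -50 101 X -18.6 21.5 Y -13.2 14.1 hist [ 0  0  0  0 12 52 10  5  4 10  6  2  0  0  0]
scene -40 92 X -10.5 11.2 Y -12.5 15.2 hist [ 0  0  0  0  0  5 39 17 21 10  0  0  0  0  0]
scene -30 29 X -11.4 12.0 Y -11.0 15.1 hist [ 0  0  0  0  0 13  5  1  8  2  0  0  0  0  0]
scene -20 56 X -11.4 9.8 Y -10.5 12.6 hist [ 0  0  0  0  0 24 11  0 19  2  0  0  0  0  0]
scene -10 36 X -11.1 10.1 Y 3.5 12.5 hist [ 0  0  0  0  0  6 11  6 11  2  0  0  0  0  0]
scene 0 66 X -23.8 21.6 Y -2.2 12.9 hist [ 0  0  0  5 12  7 11  7 11  9  3  1  0  0  0]
scene 10 166 X -25.5 23.3 Y -10.2 13.0 hist [ 0  0  0 21 16 10 20 27 35 26  5  6  0  0  0]
scene 20 96 X -25.0 23.9 Y -9.3 13.0 hist [ 0  0  0 22 18  6  0  2  5 32  4  7  0  0  0]
scene 30 90 X -26.6 23.8 Y -9.5 13.2 hist [ 0  0  0  9 11  8  0  0  0 53  6  3  0  0  0]
t 14.43 pos [0.4646 0.1219 0.2211] turn(tool) rad [-2.700e-03  5.000e-04  6.401e-01] deg [-0.2  0.  36.7]
shift cm in current axes [-19.62   6.12  -0.12]  in turned axes [-12.08  16.63  -0.09] open 0.0207 F [ 1.1  0.5 -1.4]
```

Request:
{"name": "jog_arm", "arguments": {
  "deltas": [
    [0, 0, 0, -1.4, 0.42, 0, 0.2],
    [0, 0, 0, -2.4, 0.75, 0, 0.2],
    [0, 0, 0, -2.6, 0.81, 0, 0.2],
    [0, 0, 0, -2.6, 0.81, 0, 0.2],
    [0, 0, 0, -2.6, 0.81, 0, 0.2],
    [0, 0, 0, -2.6, 0.81, 0, 0.2],
    [0, 0, 0, -2.6, 0.81, 0, 0.2],
    [0, 0, 0, -1.8, 0.56, 0, 0.2],
    [0, 0, 0, -1, 0.34, 0, 0.2],
    [0, 0, 0.06, 0, 0, 0, 0.2],
    [0, 0, 0.08, 0, 0, 0, 0.2],
    [0, 0, 0.08, 0, 0, 0, 0.2]
  ]
}}

```text
t: 15.43
tool_pos: [0.5722, -0.0528, 0.2213]
tool_rot: [-2.194, -2.246, 0.002]
contact_force: [-0.7, 0.6, -1.4]
opening: 0.0206
```

Request:
{"name": "jog_arm", "arguments": {
  "deltas": [
    [0, 0, 0.08, 0, 0, 0, 0.2],
    [0, 0, 0.08, 0, 0, 0, 0.2],
    [0, 0, 0.08, 0, 0, 0, 0.2],
    [0, 0, 0.08, 0, 0, 0, 0.2],
    [0, 0, 0.06, 0, 0, 0, 0.2],
    [0, 0, 0.04, 0, 0, 0, 0.2],
    [0, 0, 0, 0, 0, 0, 0.2],
    [0, 0, 0, 0, 0, 0, 0.2]
  ]
}}

```text
t: 16.1
tool_pos: [0.5723, -0.0525, 0.2218]
tool_rot: [-2.61, -1.747, 0.001]
contact_force: [-0.1, 0.1, -1.0]
opening: 0.0208
```

```bash
python3 - <<'E'
from h import *
plan([.572,-.0533,.153],67.5)
clampview(-22.5,-150,-30,5,('scene',))
E
```

```text
t 16.1 pos [ 0.5723 -0.0525  0.2218] turn(tool) rad [-0.0016  0.0001  0.0016] deg [-0.1  0.   0.1]
shift cm in current axes [-0.08  0.01  6.88]  in turned axes [-0.08  0.    6.88] open 0.0208 F [-0.1  0.1 -1. ]
scene -150 25 X -6.5 -3.0 Y -17.5 18.9 hist [ 0  0  0  0  0  0 24  1  0  0  0  0  0  0  0]
scene -145 28 X -7.4 -1.0 Y -21.0 19.4 hist [ 0  0  0  0  0  0 24  4  0  0  0  0  0  0  0]
scene -140 27 X -6.0 -2.6 Y -21.1 19.9 hist [ 0  0  0  0  0  0 25  2  0  0  0  0  0  0  0]
scene -135 81 X -5.6 10.8 Y -21.5 21.0 hist [ 0  0  0  0  0  0 27 27 26  1  0  0  0  0  0]
scene -130 14 X -5.0 6.1 Y -21.8 17.2 hist [0 0 0 0 0 0 1 8 5 0 0 0 0 0 0]
scene -85 29 X -26.0 27.2 Y -11.3 12.0 hist [ 0  0  0 20  1  0  0  0  0  0  1  6  1  0  0]
scene -80 31 X -25.3 21.5 Y -11.0 12.4 hist [ 0  0  0 21  1  0  0  0  0  0  8  1  0  0  0]
scene -75 35 X -24.8 25.8 Y -11.2 12.3 hist [ 0  0  0 14  3  0  0  0  0  0  5 13  0  0  0]
scene -70 22 X -25.5 24.8 Y -10.0 10.1 hist [ 0  0  0 17  2  0  0  0  0  0  0  3  0  0  0]
scene -65 20 X -23.9 24.4 Y -11.8 10.0 hist [ 0  0  0 13  5  0  0  0  0  0  0  2  0  0  0]
scene -60 19 X -23.4 24.4 Y -11.9 10.2 hist [ 0  0  0 10  7  0  0  0  0  0  1  1  0  0  0]
scene -55 34 X -24.5 -15.0 Y -12.0 9.9 hist [ 0  0  0  7 27  0  0  0  0  0  0  0  0  0  0]
scene -50 28 X -19.4 11.6 Y -13.1 13.2 hist [ 0  0  0  0 10 15  1  0  0  2  0  0  0  0  0]
scene -45 44 X -16.3 11.3 Y -12.5 14.3 hist [ 0  0  0  0  3 28  8  3  1  1  0  0  0  0  0]
scene -40 34 X -13.1 12.1 Y -16.1 14.4 hist [ 0  0  0  0  0 13 10  6  4  1  0  0  0  0  0]
scene -35 32 X -10.9 10.0 Y -14.2 14.0 hist [ 0  0  0  0  0 13  8  5  4  2  0  0  0  0  0]
```

Everything measured in the same camera: clamp centre is within about 1 mm of the pack centre on both axes, jaw tips are 46 mm above the card tops, and the gape clears the pack. Lowering 7 cm.

Request:
{"name": "jog_arm", "arguments": {
  "deltas": [
    [0, 0, 0, 0, 0, 0.6, 0.2],
    [0, 0, 0, 0, 0, 1, 0.2],
    [0, 0, 0, 0, 0, 1.2, 0.2],
    [0, 0, 0, 0, 0, 1.2, 0.2],
    [0, 0, 0, 0, 0, 1, 0.2],
    [0, 0, 0, 0, 0, 0.8, 0.2],
    [0, 0, 0, 0, 0, 0.6, 0.2],
    [0, 0, 0, 0, 0, 0.4, 0.2],
    [0, 0, 0, 0, 0, 0.2, 0.2],
    [0, 0, 0, 0, 0, 0, 0.2],
    [0, 0, 0, 0, 0, 0, 0.2]
  ]
}}

```text
t: 17.07
tool_pos: [0.5731, -0.0531, 0.1532]
tool_rot: [2.612, 1.745, 0.001]
contact_force: [-0.1, -0.4, -1.5]
opening: 0.0208
```

```bash
python3 - <<'E'
from h import *
plan([.572,-.0533,.153],67.5)
clampview(-22.5,-110,-30,5,('scene',)); cards()
E
```

```text
t 17.07 pos [ 0.5731 -0.0531  0.1532] turn(tool) rad [ 0.0009 -0.0002  0.0001] deg [ 0. -0.  0.]
shift cm in current axes [-0.06 -0.09  0.02]  in turned axes [-0.06 -0.09  0.02] open 0.0208 F [-0.1 -0.4 -1.5]
scene -110 21 X -7.6 -3.5 Y -17.2 19.5 hist [ 0  0  0  0  0  0 21  0  0  0  0  0  0  0  0]
scene -105 9 X -6.8 -3.8 Y -21.8 19.8 hist [0 0 0 0 0 0 9 0 0 0 0 0 0 0 0]
scene -100 9 X -6.4 -3.8 Y -21.7 20.4 hist [0 0 0 0 0 0 9 0 0 0 0 0 0 0 0]
scene -95 13 X -7.3 -3.2 Y -20.9 20.6 hist [ 0  0  0  0  0  0 13  0  0  0  0  0  0  0  0]
scene -90 13 X -22.3 -3.1 Y -20.8 21.2 hist [0 0 0 4 1 0 8 0 0 0 0 0 0 0 0]
scene -85 34 X -24.7 28.4 Y -20.2 21.2 hist [ 0  0  0 16  1  0 16  0  0  0  0  0  1  0  0]
scene -80 32 X -26.1 26.7 Y -21.6 21.5 hist [ 0  0  0 16  4  0 10  0  0  0  1  1  0  0  0]
scene -75 42 X -24.2 26.0 Y -21.6 21.9 hist [ 0  0  0 12  3  0 14  0  0  0  6  7  0  0  0]
scene -70 37 X -24.8 25.0 Y -21.0 21.8 hist [ 0  0  0 13  0  0 16  3  1  0  0  4  0  0  0]
scene -65 52 X -24.7 23.4 Y -21.1 22.0 hist [ 0  0  0 12  3  0  9 19  7  0  0  2  0  0  0]
scene -60 19 X -23.2 23.1 Y -
[... 206 characters left out ...]
0  1  0  0  0  0  0]
scene -45 34 X -14.2 9.2 Y -13.3 13.1 hist [ 0  0  0  0  0 25  3  4  1  1  0  0  0  0  0]
scene -40 27 X -11.1 11.6 Y -12.6 14.4 hist [0 0 0 0 0 8 7 6 2 4 0 0 0 0 0]
scene -35 27 X -11.0 9.7 Y -11.9 12.8 hist [ 0  0  0  0  0  7 13  3  3  1  0  0  0  0  0]
0.04 U -24.2 28.1 N -6.7 8.0
0.06 U -23.9 27.8 N -6.6 8.6
0.085 U -24.5 27.7 N -7.7 7.9
176 WWWWWWWWW....WWW.WWWWWWWWWWWWWWWWWWWW
179 WWWWWWWbbbbbb.WWWWWWWWWWyyy.WWWWWWWWW
182 WWWW.byyyybbbbbWWWWWWWWWWWb.WWWWWWWWW
185 WWWWbbbWWWWWWWWWWWWWW...WWbWWWWWWWWWW
188 WWWWbbbWWWWWWWW.........WWyyyyyyyWWWW
191 ...ybbbWWWWWW...........Wbyyyyyyyy.WW
194 yyyybbWWWWWWW..........WWbbbbbbbbb.WW
197 .bbbbbWWWWWWWWWWWWWWWWWWbbbbbbbyyyyyy
```

```bash
python3 - <<'E'
from h import *
s0=cv2.imread('pics/scene0.png')[:,:,::-1].astype(int); a,_=load('scene')
for n,(x,y,w,h) in dict(tray=(260,230,60,65),book=(412,208,80,60),calc=(355,258,60,55),marker=(285,318,72,35),dipper=(225,288,50,62),tape=(260,182,42,36),stamp=(220,210,24,32)).items():
    print(n,(np.abs(a-s0)[y:y+h,x:x+w].sum(2)>90).sum(),w*h)
print(ctrl.finish_job())
E
```

```text
tray 803 3900
book 468 4800
calc 42 3300
marker 138 2520
dipper 1850 3100
tape 0 1512
stamp 0 768
the job is handed in; nothing more can be done
None
```

I handed the job in at about 17 s of the 51 s. The three cards are lined up in the slot, and the clamp is held fully open over the middle of the pack's top edge.

**Cards:** My first squeeze failed. The fingertips sit about 25 mm farther back than the given TCP-to-tip distance implies. I had only caught the cards by their tops, and they fell back to their old places. I repeated it with the tips just above the stand. The last scans show the pack spanning about 52 mm at every height, so the edges line up to within what the camera can resolve (about 2 mm).

**Clamp:** I took it off the tray rim with a 40 N grip. The gripper opening stayed at 20.8 mm, and the outsides of the jaws measure about 52 mm apart, which matches the clamp at its stop. The jaw tips are about 25 mm below the card tops, one on each side. The clamp is centred on the pack to about 1 mm along and across it. The last wrist reading was about 1.5 N, little more than the clamp's weight, so nothing is pressing on the cards.

**Other things:** My last check compared the final picture with the first one:
- **Unchanged:** the tape roll and stamp showed no change, and the calculator almost none.
- **Changed:** pixels differed around the tray, receipt book, marker and, most of all, the honey dipper (1850 of 3100 pixels).
- **Probable cause:** I think this is the arm's shadow, plus the clamp having left the tray. The arm never went near the dipper, book or marker, and I felt no contact. I didn't confirm this, because I had used all 12 picture views.

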